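# Open the dust-extraction gate with its folding crank

## Task

Open the dust-extraction gate on the carving bench: by its orange grip, swing the folded crank arm out counter-clockwise (seen from above) through half a turn until it clicks home, pointing straight out from the handwheel, then use it to turn the handwheel counter-clockwise half a turn to its stop, so that the yellow gate blade is fully open. Let go with the crank still latched out, and leave the carved stone undisturbed.

Things in the scene. Friction and masses are not known exactly. Their poses are not given: they have to be found in the camera images.
- gate: Bolted-down gate unit: blue gearbox 150 x 150 x 52 mm; on it a dark steel handwheel, 103 mm across, top at 72 mm, axis vertical; on its -y side a grey duct 150 x 190 x 53 mm with yellow blade. Origin: on the wheel axis at bench height, z up. The crank pivot, on the wheel, is 48 mm from that axis, at (48, 0) mm in this frame when the wheel is at 0. The plain red valve wheel nearby is another thing.
- grip_mid (a point): Middle of the upright round orange grip on the end of the steel crank arm: 26 mm across, 101 to 151 mm above the bench, this point at 127 mm; arm top below it at 100 mm. Spins freely on its pin, so one gripper angle serves throughout. 48 mm from the crank pivot: folded it stands over the wheel axis, swung out 96 mm from it.
- crank (a joint): Crank arm about its vertical pivot on the wheel, rad, counter-clockwise from above: 0 folded inwards (grip over the wheel axis; starts at 0 to 0.35), pi straight out (hard stop). A spring catch resists from about 2.5 (up to 6 N at the grip), snaps in behind the arm at about 2.9 and holds it out at 3.05 to pi.
- wheel (a joint): Handwheel, rad, counter-clockwise from above: 0 gate shut (stop, the start) to pi gate open (stop). A brass lug locks it near 0 until the crank is right out; it then takes about 2 N at the grip.
- carving_mid (a point): Middle of the loose carved limestone rosette panel, 120 x 150 x 42 mm, lying on the bench beside the gearbox, on the side away from the duct; this point is 21 mm above its underside. To be left alone.

How it is judged:
On the way, in this order (a step that is already met when the one before it is completed fails the run):
1. the crank is swung fully out and latched while the wheel is still at its start (value of joint crank above 2.97 rad and value of joint wheel below 0.4 rad), for 0.1 s.
2. the wheel is turned to its open stop with the crank latched out (value of joint crank above 2.9 rad and value of joint wheel above 2.94 rad), for 0.1 s.
At the end, for the whole second after the job is handed in: The wheel stands within about 11 degrees of its open stop (joint wheel above 2.94 rad) and at rest, the crank still latched out (joint crank above 2.9 rad), and the robot has let go (all of step 2 and velocity of joint wheel between -0.1 and 0.1 rad/s); the robot touches nothing.
It fails at once if the carved stone is shifted by more than 20 mm (distance of carving_mid from where it was at the start of the episode above 0.02 m).
It also fails if it takes over 48 s, if anything falls off the work surface, if the arm or the gripper's body presses on something with over 40 N, if the wrist force passes 120 N, or if a joint passes its speed limit or range.

## Robot

A 6-joint arm with a two-finger parallel gripper is mounted at the origin on the work surface. World frame = base frame: x ahead of the robot, y to its left, z up, the work surface at z = 0. Lengths are in m, angles in rad, forces in N, time in s.
With the tool pointing down it reaches from about 0.25 to 0.8 m from the base axis. Payload 8.5 kg.
Tool frame: the origin (TCP) lies at the very end of the fingers, on their centre line; the grasp point (between the pads) lies 19 mm behind it; z points along the fingers, y is the direction in which the jaws open and shut (so a half turn about z gives the same grasp; the last joint's range is limited). The gripper opens to 85 mm and grips with 20 to 120 N. Pads are 22 mm wide; open, the fingers measure 114 mm over their backs; the gripper's body (76 mm by 85 mm) begins 54 mm behind the grasp point. The pads swing forward as they close: fully open they stand 13 mm farther back than shut.
Start: joints at [1.242, 0.238, -0.013, 1.319, 0, 1.571], TCP at [0.17, 0.497, 0.231] pointing down, gripper open.
Joint ranges: [-2.66, 2.66], [-1.03, 1.9], [-1.14, 1.46], [-1.82, 2.27], [-1.45, 1.34], [-3.14, 3.14]. Speed limits (rad/s): [2.22, 2.22, 2.79, 3.14, 3.14, 3.14].

## Interface

Orientations are given as a 3x3 rotation matrix whose columns are the frame's x, y, z axes.
In Python, from workcell import sensors, optics, workorder gives the robot as it stands.
- The arm moves only by the shell command python3 -m inch 'ROWS' [FORCE]. ROWS is JSON, a list of rows, each a list of 3 entries, a list of its own where there are three numbers: the closure, from 0 (fully open) to 1 (shut), then the shift along the tool's x, y, z in units of 25 mm (1.0 is 25 mm), then the turn about the tool's z in degrees. In form: [[grip, [tx, ty, tz], twist], ...]. A call has 1 to 20 rows; each row is the pose to reach, as a shift and turn from the pose commanded when the call began, along the tool's axes at that moment; what a row does not reach only later rows make up. A row lasts 1/12 s, in which the tool goes at most 41.7 mm and 7.16 degrees, less where a joint would pass 70% of its speed; a pose out of reach is approached as far as the arm can. A call with a gripper value outside its range is refused whole. The fingers move at their own pace and stop on an object; FORCE is the grip in N (left out, the last holds). Time passes only in rows, so rows that repeat a pose let the fingers close. It gives the time, the measured TCP pose, the force and the opening at its end, in the units of the state.
- sensors.get_obs(): the state, without advancing time (a new reading comes with each control period).
- optics.read_camera(name): name is "scene" or "side" or "wrist"; returns a dict with "color" (420x560x3 uint8, blue, green, red), "range_z" (420x560 float32, m along the optical axis (not along the pixel's ray), 0 where there is no reading), "K" (3x3 intrinsics, pixels), "k1" (the pictures are not rectified: a ray, as slopes to the right and down, at radius r is drawn at 1 + k1 r^2 times it, then the intrinsics apply), "extrinsics" (4x4, takes a point from camera to world coordinates); the wrist camera has in their place "T_tool_cam" (4x4, takes a point from camera to tool coordinates, whose origin is the TCP and whose axes are the flange's). Camera axes: x right, y up, looking along -z (the intrinsics and any distortion apply to the point x, -y, -z); pixel columns grow to the right and rows downward; lengths in m; the calibration is good to about 2 mm. A picture is of the moment at which its call begins: read the wrist's pose just before it.
- workorder.hand_in(): hands the job in, once; it reports no verdict.
The state is a dict: "clock": time; "joint_pos": joint angles; "qvel": joint speeds; "joint_efforts": joint torques, N m; "ee_pos": TCP position; "tool_rot": TCP orientation; "force": force on the tool from outside, world axes, zero at the start; "wrist_torque": the same for the moment, N m; "grip_width": finger opening in m.
Only numpy, scipy, OpenCV 4.12 (cv2) and the standard library are available. Lean on these libraries where they do the work, as an engineer would, in place of code of your own. Each camera call takes 0.05 s, during which the arm holds its last target. There are 200 camera calls.

## Working session

There is one attempt and no reset: what is moved stays moved. The work goes in short steps, Python scripts to look and compute and a shell command to move; the robot and the scene stay as the last step left them, time stands still between calls to the robot, and variables do not carry over. Pictures are saved under pics/ and viewed, about 8 in all and at most 12, crops included, and the job is handed in when it is done.

```bash
mkdir -p pics; cat > h.py <<'E'
import numpy as np, cv2
from workcell import sensors, optics
def grab(name):
    s=sensors.get_obs(); r=optics.read_camera(name)
    if name=="wrist":
        T=np.eye(4);T[:3,:3]=np.array(s["tool_rot"]);T[:3,3]=s["ee_pos"];r["T"]=T@np.array(r["T_tool_cam"])
    else: r["T"]=np.array(r["extrinsics"])
    return r
def ray(r,u,v):
    K=np.array(r["K"]);k1=float(r["k1"])
    p=cv2.undistortPoints(np.array([[[u,v]]],float),K,np.array([k1,0,0,0,0.]))[0,0]
    return np.array([p[0],-p[1],-1.])
def pt(r,u,v,d=None):
    if d is None: d=np.median([x for x in r["range_z"][v-1:v+2,u-1:u+2].ravel() if x>0])
    return (r["T"]@np.append(ray(r,u,v)*d,1))[:3]
def atz(r,u,v,z):
    o=r["T"][:3,3];d=r["T"][:3,:3]@ray(r,u,v);return o+d*(z-o[2])/d[2]
def cloud(r):
    h,w=r["range_z"].shape;vv,uu=np.mgrid[:h,:w]
    p=cv2.undistortPoints(np.stack([uu,vv],-1).reshape(-1,1,2).astype(float),np.array(r["K"]),np.array([float(r["k1"]),0,0,0,0.])).reshape(h,w,2)
    d=r["range_z"];c=np.stack([p[...,0]*d,-p[...,1]*d,-d],-1)
    return c@r["T"][:3,:3].T+r["T"][:3,3]
E
python3 - <<'E'
from h import *
import pickle
s=sensors.get_obs();print(s)
for n in("scene","side"):
    r=grab(n);cv2.imwrite(f"pics/{n}0.png",r["color"]);pickle.dump(r,open(n+"0.pkl","wb"));print(n,r["T"].round(3).tolist())
E
```

```text
{'clock': 0.0, 'joint_pos': array([ 1.24199819e+00,  2.38762093e-01, -1.42775313e-02,  1.31918159e+00,
       -3.24885002e-05,  1.57078754e+00]), 'qvel': array([-0.0004955 , -0.00036509, -0.00067932,  0.000112  ,  0.00205079,
       -0.00188949]), 'joint_efforts': array([-2.21305027e-04, -5.38780975e+01,  3.46436155e+01,  1.85658509e-02,
       -5.57448573e-05,  5.08685787e-06]), 'ee_pos': array([0.16939918, 0.49647512, 0.23067836]), 'tool_rot': array([[-9.46433965e-01,  3.22897142e-01, -4.29355165e-04],
       [ 3.22897426e-01,  9.46432990e-01, -1.35904529e-03],
       [-3.24759484e-05, -1.42488430e-03, -9.99998984e-01]]), 'force': array([-0.19311019,  1.40933224, -0.45623027]), 'wrist_torque': array([-0.00176481,  0.0043182 ,  0.01731395]), 'grip_width': 0.08527015057498988}
scene [[-0.336, -0.453, 0.826, 1.157], [0.942, -0.17, 0.29, 0.343], [0.009, 0.875, 0.484, 0.499], [0.0, 0.0, 0.0, 1.0]]
side [[0.904, 0.326, -0.276, 0.321], [-0.427, 0.682, -0.594, -0.298], [-0.006, 0.655, 0.756, 0.617], [0.0, 0.0, 0.0, 1.0]]
```

View pics/scene0.png

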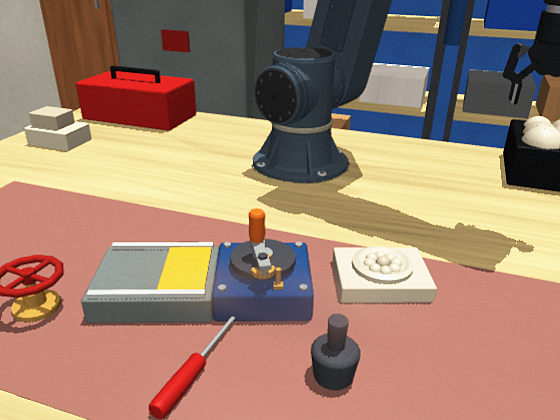

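View pics/side0.png

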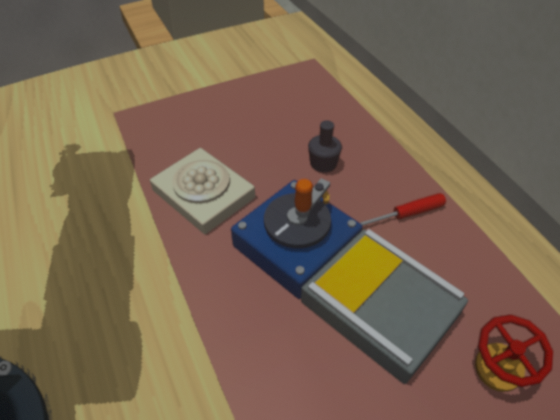

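The scene picture shows the gearbox at (263,280), orange grip at (257,225), crank arm running towards the viewer to its pivot near (265,275), carved stone at (383,270), and a dark mallet at (335,350). The side picture shows the grip at (303,195), wheel (298,218), pivot (318,195). Now to measure these.

```bash
python3 - <<'E'
from h import *
import pickle
for n in("scene","side"):
    r=pickle.load(open(n+"0.pkl","rb"));c=cloud(r);hsv=cv2.cvtColor(r["color"],cv2.COLOR_BGR2HSV);H,S,V=hsv[...,0].astype(int),hsv[...,1],hsv[...,2]
    ok=r["range_z"]>0;X=c[...,2]
    g=ok&(H>=3)&(H<18)&(S>190)&(V>120)&(X>.102)&(X<.155)&(c[...,0]>.2)
    p=c[g];print(n,"grip",g.sum(),p.min(0).round(3),p.max(0).round(3),np.median(p,0).round(3),"cam dir",(r["T"][:2,3]-np.median(p,0)[:2]).round(2))
    b=ok&(H>100)&(H<130)&(S>120)&(X>.045)&(X<.058)&(c[...,0]>.2)&(c[...,0]<.9)&(abs(c[...,1])<.4)
    p=c[b];rc=cv2.minAreaRect(p[:,:2].astype(np.float32));print("box",b.sum(),rc,np.median(p[:,2]))
    y=ok&(H>20)&(H<32)&(S>180)&(X>.04)&(X<.06)&(c[...,0]>.2)
    p=c[y];print("blade",y.sum(),cv2.minAreaRect(p[:,:2].astype(np.float32)) )
    m=np.median(c[b],0)
    w=ok&(X>.066)&(X<.078)&(np.hypot(c[...,0]-m[0],c[...,1]-m[1])<.09)
    p=c[w];print("wheel",w.sum(),cv2.minEnclosingCircle(p[:,:2].astype(np.float32)))
    a=ok&(X>.093)&(X<.101)&(np.hypot(c[...,0]-m[0],c[...,1]-m[1])<.09)
    p=c[a];print("arm",a.sum(),cv2.minAreaRect(p[:,:2].astype(np.float32)))
    st=ok&(X>.03)&(X<.05)&(c[...,1]>m[1]+.08)&(c[...,1]<m[1]+.3)&(abs(c[...,0]-m[0])<.13)
    p=c[st];print("stone",cv2.minAreaRect(p[:,:2].astype(np.float32)))
    t=ok&(X>.03)&(X<.2)&(c[...,0]>m[0]+.1)&(c[...,0]<m[0]+.35)&(abs(c[...,1]-m[1])<.2)
    p=c[t]; print("beyond",t.sum(),p.min(0),p.max(0)) if t.sum() else 0
E
```

```text
scene grip 457 [0.544 0.089 0.102] [0.567 0.112 0.15 ] [0.562 0.102 0.131] cam dir [0.59 0.24]
box 1184 ((0.5497004985809326, 0.10615964978933334), (0.14459586143493652, 0.14815957844257355), 20.101720809936523) 0.05043453018023797
blade 1548 ((0.588336169719696, -0.008652016520500183), (0.11936479061841965, 0.06913027912378311), 20.98104476928711)
wheel 1339 ((0.5548678040504456, 0.11265695095062256), 0.05909477546811104)
arm 300 ((0.5829154253005981, 0.1174023374915123), (0.07197580486536026, 0.019468018785119057), 33.39195251464844)
stone ((0.5471863150596619, 0.2999390959739685), (0.25969594717025757, 0.13110335171222687), 0.023652683943510056)
beyond 3412 [ 0.64710076 -0.04568045  0.03000529] [0.71593859 0.28990107 0.09547096]
side grip 149 [0.538 0.086 0.146] [0.558 0.106 0.154] [0.548 0.094 0.151] cam dir [-0.23 -0.39]
box 3510 ((0.5435754060745239, 0.10265137255191803), (0.14513355493545532, 0.14520424604415894), 21.031024932861328) 0.052706033707848376
blade 3146 ((0.5891990065574646, -0.008114874362945557), (0.1179378479719162, 0.06903023272752762), 21.18437957763672)
wheel 2256 ((0.5448018908500671, 0.10530470311641693), 0.05149037763476372)
arm 137 ((0.5642406344413757, 0.10518054664134979), (0.05559367686510086, 0.020280249416828156), 27.429197311401367)
stone ((0.462429940700531, 0.2516861855983734), (0.13856971263885498, 0.2180701345205307), 30.401100158691406)
beyond 6122 [ 0.61455927 -0.13293132  0.03003416] [0.71131919 0.26700771 0.09793012]
```

```bash
python3 -m inch '[[0,[-1.4,-0.7,0],0],[0,[-2.8,-1.45,0],0],[0,[-4.2,-2.2,0],0],[0,[-5.6,-2.95,0],0],[0,[-7,-3.7,0],0],[0,[-8.4,-4.4,0],0],[0,[-9.8,-5.15,0],0],[0,[-11.2,-5.9,0],0],[0,[-12.6,-6.6,0],0],[0,[-14,-7.35,0],0],[0,[-15.4,-8.1,0],0],[0,[-16.8,-8.85,0],0],[0,[-18.2,-9.55,0],0],[0,[-19,-10,0],0],[0,[-19.5,-10.25,0],0],[0,[-19.5,-10.25,0],0],[0,[-19.5,-10.25,0],0],[0,[-19.5,-10.25,0],0]]' 60
python3 - <<'E'
from h import *
import pickle
r=grab("wrist");cv2.imwrite("pics/w1.png",r["color"]);pickle.dump(r,open("w1.pkl","wb"));print(r["T"].round(3).tolist());print(sensors.get_obs())
E
```

```text
clock: 1.6
ee_pos: [0.5472, 0.0978, 0.2312]
tool_rot: [[-0.947, 0.322, -0.001], [0.322, 0.947, 0.0], [0.001, -0.0, -1.0]]
force: [0.5, 0.7, -0.3]
grip_width: 0.0854
[[0.322, -0.908, -0.268, 0.478], [0.947, 0.309, 0.092, 0.122], [-0.0, -0.283, 0.959, 0.374], [0.0, 0.0, 0.0, 1.0]]
{'clock': 1.65, 'joint_pos': array([1.77018386e-01, 2.91938635e-01, 6.10623380e-02, 1.34043787e+00,
       2.10238894e-04, 5.04528942e-01]), 'qvel': array([ 0.00586872, -0.00348629, -0.00033033, -0.00070992, -0.00091213,
       -0.00221789]), 'joint_efforts': array([-7.58738928e-01, -5.75938404e+01,  3.48534250e+01, -2.86289002e-02,
       -2.31874682e-02,  7.15001923e-03]), 'ee_pos': array([0.54722068, 0.0979583 , 0.23135447]), 'tool_rot': array([[-9.46845929e-01,  3.21686941e-01, -5.46773580e-04],
       [ 3.21686927e-01,  9.46846085e-01,  1.15763637e-04],
       [ 5.54950074e-04, -6.62795838e-05, -9.99999844e-01]]), 'force': array([-0.37467616,  0.47538633, -0.30951727]), 'wrist_torque': array([0.01745185, 0.03946505, 0.00797765]), 'grip_width': 0.08544574440506002}
```

View pics/w1.png

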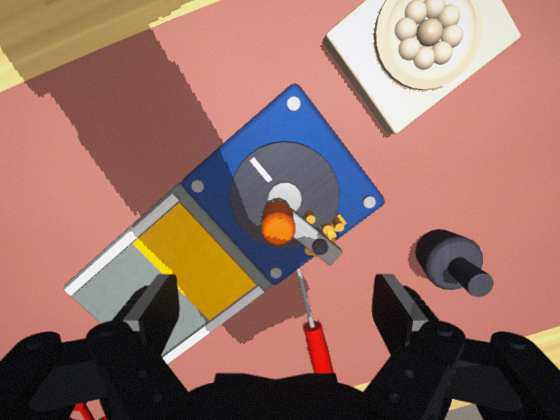

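The wrist picture shows the grip top at (279,229), wheel rim centred near (286,194), pivot bolt at (321,246), stone at top right well clear, and the mallet at (450,260).

```bash
python3 - <<'E'
from h import *
import pickle
r=pickle.load(open("w1.pkl","rb"));c=cloud(r);ok=r["range_z"]>0
print("grip",atz(r,279,229,.151),pt(r,279,229)); print("pivot",atz(r,321,246,.105),pt(r,321,246))
hsv=cv2.cvtColor(r["color"],cv2.COLOR_BGR2HSV);H,S,V=[hsv[...,i].astype(int) for i in range(3)]
g=ok&(H>=3)&(H<18)&(S>190)&(c[...,2]>.144)&(c[...,2]<.158);p=c[g];print("top",g.sum(),cv2.minEnclosingCircle(p[:,:2].astype(np.float32)),p.mean(0))
m=np.array([.546,.105]);d=np.hypot(c[...,0]-m[0],c[...,1]-m[1])
w=ok&(c[...,2]>.066)&(c[...,2]<.077)&(d<.08);print("wheel",cv2.minEnclosingCircle(c[w][:,:2].astype(np.float32)))
b=ok&(c[...,2]>.046)&(c[...,2]<.057)&(H>100)&(H<130)&(S>120)&(d<.13);print("box",cv2.minAreaRect(c[b][:,:2].astype(np.float32)))
k=(c[...,0]>.64)&(c[...,2]>.06)&(c[...,1]>.1)&(c[...,1]<.32)&(c[...,2]<.14);print("mallet",c[k].min(0),c[k].max(0))
s=ok&(c[...,2]>.034)&(c[...,2]<.046)&(d>.11)&(c[...,1]>.18)&(S<60)&(V>120);print("stone",cv2.minAreaRect(c[s][:,:2].astype(np.float32)))
E
```

```text
grip [0.54837955 0.10038446 0.151     ] [0.5484782  0.1003547  0.15068821]
pivot [0.58938116 0.12553178 0.105     ] [0.58967694 0.12554207 0.10428686]
top 856 ((0.5483593344688416, 0.09938715398311615), 0.012301627546548843) [0.54772649 0.09972819 0.14989858]
wheel ((0.5473131537437439, 0.11073943227529526), 0.05484924837946892)
box ((0.5450610518455505, 0.10731445252895355), (0.14700058102607727, 0.1473289579153061), 20.973081588745117)
mallet [0.66761191 0.24565508 0.06022599] [0.69348736 0.27008893 0.09684752]
stone ((0.458205908536911, 0.2789711356163025), (0.10017538070678711, 0.07754939794540405), 72.98657989501953)
```

```bash
python3 -m inch '[[0,[0,0.07,1],0],[0,[0,0.07,2],0],[0,[0,0.07,3],0],[0,[0,0.07,4],0],[0,[0,0.07,4.6],0],[0,[0,0.07,4.85],0],[0,[0,0.07,4.85],0],[1,[0,0.07,4.85],0],[1,[0,0.07,4.85],0],[1,[0,0.07,4.85],0],[1,[0,0.07,4.85],0],[1,[0,0.07,4.85],0],[1,[0,0.07,4.85],0],[1,[0,0.07,4.85],0],[1,[0,0.07,4.85],0]]' 50
cat > arc.py <<'E'
# prints shifts in tool units from the current commanded pose
import sys; from h import *
s=sensors.get_obs();R=np.array(s["tool_rot"])
mode,a0,a1,n=sys.argv[1],*map(float,sys.argv[2:5])
cur=np.array(eval(sys.argv[5])) if len(sys.argv)>5 else np.array(s["ee_pos"])[:2]
A=np.array([.545,.107]);P=A+.048*np.array([.9336,.3584])
c,rad=(P,.048) if mode=="crank" else (A,.096)
print("ee",s["ee_pos"])
for a in np.linspace(a0,a1,int(n)+1)[1:]:
    t=np.radians(a);q=c+rad*np.array([np.cos(t),np.sin(t)]);d=R.T@np.append(q-cur,0)/.025
    print(round(a,1),q.round(4),d[:2].round(2))
E
python3 arc.py crank 210.6 381 17; python3 -c "
from h import *
print(sensors.get_obs()['tool_rot'])"
```

```text
clock: 2.9
ee_pos: [0.5493, 0.0986, 0.1109]
tool_rot: [[-0.946, 0.323, 0.002], [0.323, 0.946, 0.0], [-0.001, 0.001, -1.0]]
force: [-0.4, 0.8, 5.7]
grip_width: 0.0237
ee [0.54933835 0.09863619 0.11094838]
220.6 [0.5534 0.093 ] [-0.23 -0.16]
230.6 [0.5594 0.0871] [-0.53 -0.31]
240.7 [0.5663 0.0824] [-0.85 -0.4 ]
250.7 [0.5739 0.0789] [-1.19 -0.43]
260.7 [0.5821 0.0768] [-1.52 -0.4 ]
270.7 [0.5904 0.0762] [-1.85 -0.32]
280.8 [0.5988 0.077 ] [-2.15 -0.18]
290.8 [0.6068 0.0793] [-2.43  0.01]
300.8 [0.6144 0.083 ] [-2.67  0.25]
310.8 [0.6212 0.0879] [-2.86  0.52]
320.9 [0.627  0.0939] [-3.    0.82]
330.9 [0.6317 0.1008] [-3.09  1.15]
340.9 [0.6352 0.1085] [-3.12  1.48]
350.9 [0.6372 0.1166] [-3.09  1.82]
361.0 [0.6378 0.125 ] [-3.01  2.14]
371.0 [0.6369 0.1333] [-2.87  2.45]
381.0 [0.6346 0.1414] [-2.68  2.72]
[[-9.46379869e-01  3.23051764e-01  1.64359123e-03]
 [ 3.23052785e-01  9.46380866e-01  3.91987866e-04]
 [-1.42883092e-03  9.01936149e-04 -9.99998572e-01]]
```

```bash
python3 -m inch '[[1,[-0.1,-0.08,0],0],[1,[-0.23,-0.16,0],0],[1,[-0.38,-0.24,0],0],[1,[-0.53,-0.31,0],0],[1,[-0.69,-0.36,0],0],[1,[-0.85,-0.4,0],0],[1,[-1.02,-0.42,0],0],[1,[-1.19,-0.43,0],0],[1,[-1.36,-0.42,0],0],[1,[-1.52,-0.4,0],0],[1,[-1.69,-0.37,0],0],[1,[-1.85,-0.32,0],0],[1,[-2,-0.26,0],0],[1,[-2.15,-0.18,0],0],[1,[-2.15,-0.18,0],0],[1,[-2.15,-0.18,0],0]]'
python3 arc.py crank 280.8 381 10; python3 - <<'E'
from h import *
r=grab("scene");cv2.imwrite("pics/s2.png",cv2.resize(r["color"][150:350,130:430],None,fx=2,fy=2))
E
```

```text
clock: 4.23
ee_pos: [0.5992, 0.0771, 0.111]
tool_rot: [[-0.946, 0.323, 0.002], [0.323, 0.946, 0.0], [-0.002, 0.001, -1.0]]
force: [-0.1, 0.8, 6.2]
grip_width: 0.0239
ee [0.59919535 0.07711664 0.1109606 ]
290.8 [0.6069 0.0793] [-0.26  0.18]
300.8 [0.6144 0.083 ] [-0.5   0.42]
310.9 [0.6212 0.0879] [-0.69  0.69]
320.9 [0.6271 0.0939] [-0.84  1.  ]
330.9 [0.6318 0.1009] [-0.93  1.32]
340.9 [0.6352 0.1085] [-0.96  1.65]
350.9 [0.6372 0.1166] [-0.93  1.99]
361.0 [0.6378 0.125 ] [-0.84  2.31]
371.0 [0.6369 0.1333] [-0.7   2.62]
381.0 [0.6346 0.1414] [-0.51  2.89]
```

View pics/s2.png

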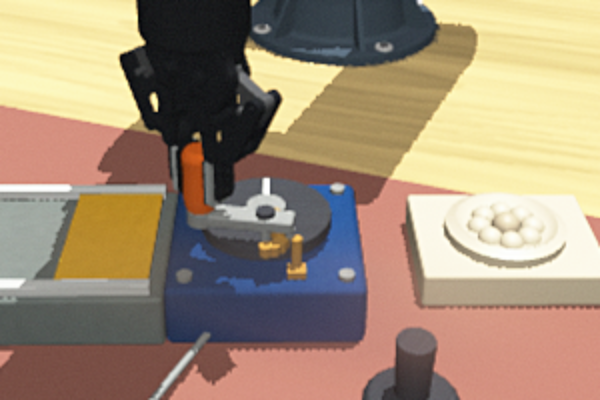

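The enlarged crop shows the grip (197,180) in the jaws, with the arm swung to about 70° towards the duct; the wheel's index mark is unchanged. Forces are near zero, so I continue to the stop.

```bash
python3 -m inch '[[1,[-0.13,0.09,0],0],[1,[-0.26,0.18,0],0],[1,[-0.38,0.3,0],0],[1,[-0.5,0.42,0],0],[1,[-0.6,0.55,0],0],[1,[-0.69,0.69,0],0],[1,[-0.77,0.84,0],0],[1,[-0.84,1,0],0],[1,[-0.89,1.16,0],0],[1,[-0.93,1.32,0],0],[1,[-0.95,1.48,0],0],[1,[-0.96,1.65,0],0],[1,[-0.95,1.82,0],0],[1,[-0.93,1.99,0],0],[1,[-0.89,2.15,0],0],[1,[-0.84,2.31,0],0],[1,[-0.78,2.47,0],0],[1,[-0.7,2.62,0],0],[1,[-0.61,2.76,0],0],[1,[-0.51,2.89,0],0]]'
python3 -m inch '[[1,[0,0,0],0],[1,[0,0,0],0]]'
python3 arc.py wheel 21 31 1
```

```text
clock: 5.95
ee_pos: [0.6347, 0.1414, 0.111]
tool_rot: [[-0.946, 0.323, 0.003], [0.323, 0.946, 0.0], [-0.002, 0.001, -1.0]]
force: [3.3, -0.0, 6.0]
grip_width: 0.024
clock: 6.12
ee_pos: [0.6345, 0.1421, 0.111]
tool_rot: [[-0.947, 0.322, 0.002], [0.322, 0.947, 0.001], [-0.002, 0.002, -1.0]]
force: [2.5, 2.3, 6.1]
grip_width: 0.0238
ee [0.63451926 0.14210034 0.11099536]
31.0 [0.6273 0.1564] [0.46 0.45]
```

```bash
python3 -m inch '[[1,[0.05,0.06,0],0],[1,[0.1,0.12,0],0],[1,[0.1,0.12,0],0],[1,[0.1,0.12,0],0]]'
python3 - <<'E'
from h import *
r=grab("scene");a=cv2.resize(r["color"][200:350,180:330],None,fx=3,fy=3)
r=grab("side");b=cv2.resize(r["color"][140:290,220:370],None,fx=3,fy=3);print(sensors.get_obs()["ee_pos"])
cv2.imwrite("pics/s3.png",np.hstack([a,b])[:, :])
i=cv2.imread("pics/s3.png");cv2.imwrite("pics/s3.png",cv2.resize(i,(800,400)))
E
```

```text
clock: 6.45
ee_pos: [0.6332, 0.1454, 0.111]
tool_rot: [[-0.947, 0.323, 0.002], [0.323, 0.947, 0.001], [-0.002, 0.002, -1.0]]
force: [2.9, 1.8, 5.1]
grip_width: 0.0237
[0.63318556 0.14542747 0.11099446]
```

View pics/s3.png

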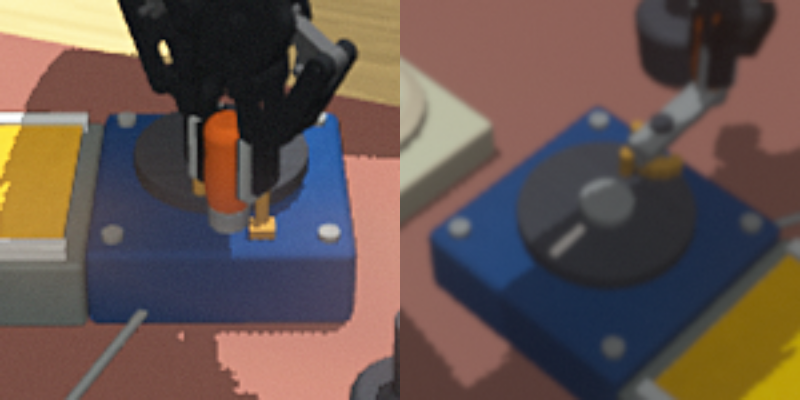

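```bash
python3 - <<'E'
from h import *
r=grab("side");c=cloud(r);ok=r["range_z"]>0
hsv=cv2.cvtColor(r["color"],cv2.COLOR_BGR2HSV);S,V=hsv[...,1].astype(int),hsv[...,2].astype(int)
d=np.hypot(c[...,0]-.545,c[...,1]-.107)
w=ok&(abs(c[...,2]-.072)<.006)&(d<.049)&(d>.02)&(V>150)&(S<60)
p=c[w];print("mark",w.sum(),p.mean(0)); m=p.mean(0)[:2]-[.545,.107];print("ang",np.degrees(np.arctan2(m[1],m[0])))
a=ok&(c[...,2]>.092)&(c[...,2]<.104)&(d>.02)&(d<.1);q=c[a];rc=cv2.minAreaRect(q[:,:2].astype(np.float32));print("arm",a.sum(),rc)
a=a&(V>100)&(S<70);q=c[a];print("bright",a.sum(),cv2.minAreaRect(q[:,:2].astype(np.float32)),cv2.fitLine(q[:,:2].astype(np.float32),cv2.DIST_HUBER,0,.01,.01).ravel())
import pickle
r=pickle.load(open("side0.pkl","rb"));c=cloud(r);ok=r["range_z"]>0
hsv=cv2.cvtColor(r["color"],cv2.COLOR_BGR2HSV);S,V=hsv[...,1].astype(int),hsv[...,2].astype(int);d=np.hypot(c[...,0]-.545,c[...,1]-.107)
w=ok&(abs(c[...,2]-.072)<.006)&(d<.049)&(d>.02)&(V>150)&(S<60)
p=c[w];print("mark0",w.sum(),p.mean(0)); m=p.mean(0)[:2]-[.545,.107];print("ang",np.degrees(np.arctan2(m[1],m[0])))
E
```

```text
mark 0 [nan nan nan]
ang nan
arm 400 ((0.6007815003395081, 0.12960508465766907), (0.07461980730295181, 0.02038867026567459), 19.813823699951172)
bright 176 ((0.5972387790679932, 0.1292276829481125), (0.05996301397681236, 0.018816165626049042), 19.31500244140625) [0.9464745  0.32277855 0.60248214 0.13289148]
mark0 21 [0.51319155 0.09370182 0.07377259]
ang -157.3116337580601<stdin>:6: RuntimeWarning: Mean of empty slice.
  ret = um.true_divide(
```

```bash
python3 -m inch '[[1,[0.1,0.11,0],0],[1,[0.21,0.21,0],0],[1,[0.32,0.31,0],0],[1,[0.43,0.4,0],0],[1,[0.43,0.4,0],0],[1,[0.43,0.4,0],0]]'
python3 arc.py wheel 23.5 35 1
python3 - <<'E'
from h import *
r=grab("side");b=cv2.resize(r["color"][140:290,220:370],None,fx=3,fy=3)
cv2.imwrite("pics/s4.png",b)
c=cloud(r);ok=r["range_z"]>0
hsv=cv2.cvtColor(r["color"],cv2.COLOR_BGR2HSV);S,V=hsv[...,1].astype(int),hsv[...,2].astype(int);d=np.hypot(c[...,0]-.545,c[...,1]-.107)
a=ok&(c[...,2]>.092)&(c[...,2]<.104)&(d>.02)&(d<.1);q=c[a];print("arm",a.sum(),cv2.minAreaRect(q[:,:2].astype(np.float32)))
E
```

```text
clock: 7.1
ee_pos: [0.6262, 0.1586, 0.111]
tool_rot: [[-0.947, 0.322, 0.002], [0.322, 0.947, 0.001], [-0.002, 0.002, -1.0]]
force: [1.7, 1.6, 5.4]
grip_width: 0.0239
ee [0.62618012 0.15864568 0.11101092]
35.0 [0.6236 0.1621] [0.14 0.1 ]
arm 377 ((0.5962035059928894, 0.13767220079898834), (0.0730573758482933, 0.019364017993211746), 29.513975143432617)
```

View pics/s4.png

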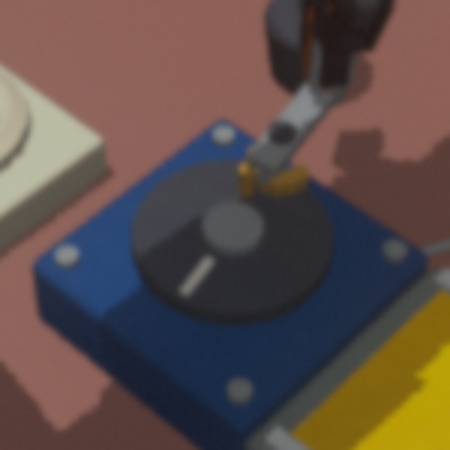

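The side view shows the wheel's index mark (195,277) has turned along with the arm, which stays in line with the hub, so the crank is latched and the wheel unlocked. I'll turn on.

```bash
python3 arc.py wheel 32.4 201 17
```

```text
ee [0.62618555 0.15859679 0.11098595]
42.3 [0.616  0.1716] [0.55 0.36]
52.2 [0.6038 0.1829] [1.16 0.63]
62.2 [0.5898 0.1919] [1.81 0.79]
72.1 [0.5746 0.1983] [2.47 0.84]
82.0 [0.5584 0.2021] [3.13 0.77]
91.9 [0.5418 0.2029] [3.77 0.59]
101.8 [0.5253 0.201 ] [4.37 0.3 ]
111.7 [0.5094 0.1962] [ 4.91 -0.08]
121.7 [0.4946 0.1887] [ 5.37 -0.56]
131.6 [0.4813 0.1788] [ 5.75 -1.1 ]
141.5 [0.4699 0.1668] [ 6.02 -1.71]
151.4 [0.4607 0.1529] [ 6.19 -2.35]
161.3 [0.4541 0.1377] [ 6.25 -3.01]
171.2 [0.4501 0.1216] [ 6.19 -3.67]
181.2 [0.449 0.105] [ 6.02 -4.31]
191.1 [0.4508 0.0885] [ 5.74 -4.91]
201.0 [0.4554 0.0726] [ 5.36 -5.46]
```

```bash
python3 -m inch '[[1,[0.26,0.19,0],0],[1,[0.55,0.36,0],0],[1,[0.85,0.51,0],0],[1,[1.16,0.63,0],0],[1,[1.48,0.73,0],0],[1,[1.81,0.79,0],0],[1,[2.14,0.83,0],0],[1,[2.47,0.84,0],0],[1,[2.8,0.82,0],0],[1,[3.13,0.77,0],0],[1,[3.46,0.7,0],0],[1,[3.77,0.59,0],0],[1,[4.08,0.46,0],0],[1,[4.37,0.3,0],0],[1,[4.65,0.12,0],0],[1,[4.91,-0.08,0],0],[1,[4.91,-0.08,0],0],[1,[4.91,-0.08,0],0]]'
python3 arc.py wheel 111.7 205 9
```

```text
clock: 8.65
ee_pos: [0.5081, 0.1959, 0.1109]
tool_rot: [[-0.947, 0.323, 0.001], [0.323, 0.947, 0.001], [-0.0, 0.001, -1.0]]
force: [-0.5, 1.4, 7.3]
grip_width: 0.0237
ee [0.5080774  0.19588088 0.11091272]
122.1 [0.494  0.1884] [ 0.43 -0.47]
132.4 [0.4802 0.1779] [ 0.82 -1.04]
142.8 [0.4685 0.165 ] [ 1.1  -1.68]
153.2 [0.4593 0.1503] [ 1.26 -2.35]
163.5 [0.4529 0.1342] [ 1.29 -3.05]
173.9 [0.4495 0.1172] [ 1.2  -3.73]
184.3 [0.4493 0.0999] [ 0.99 -4.39]
194.6 [0.4521 0.0827] [ 0.66 -5.01]
205.0 [0.458  0.0664] [ 0.23 -5.55]
```

```bash
python3 -m inch '[[1,[0.22,-0.22,0],0],[1,[0.43,-0.47,0],0],[1,[0.64,-0.75,0],0],[1,[0.82,-1.04,0],0],[1,[0.97,-1.35,0],0],[1,[1.1,-1.68,0],0],[1,[1.19,-2.01,0],0],[1,[1.26,-2.35,0],0],[1,[1.29,-2.7,0],0],[1,[1.29,-3.05,0],0],[1,[1.26,-3.4,0],0],[1,[1.2,-3.73,0],0],[1,[1.11,-4.07,0],0],[1,[0.99,-4.39,0],0],[1,[0.84,-4.71,0],0],[1,[0.66,-5.01,0],0],[1,[0.57,-5.15,0],0],[1,[0.49,-5.25,0],0],[1,[0.49,-5.25,0],0],[1,[0.49,-5.25,0],0]]'
python3 arc.py wheel 199 205 2
```

```text
clock: 10.32
ee_pos: [0.4546, 0.075, 0.1108]
tool_rot: [[-0.946, 0.323, 0.001], [0.323, 0.946, -0.0], [-0.001, 0.0, -1.0]]
force: [-1.2, -1.4, 9.8]
grip_width: 0.0238
ee [0.454623   0.07501373 0.11078297]
202.0 [0.456 0.071] [-0.1  -0.13]
205.0 [0.458  0.0664] [-0.24 -0.28]
```

```bash
python3 -m inch '[[1,[-0.05,-0.07,0],0],[1,[-0.1,-0.13,0],0],[1,[-0.15,-0.18,0],0],[1,[-0.15,-0.18,0],0],[1,[-0.15,-0.18,0],0]]'
python3 - <<'E'
from h import *
r=grab("side");i=r["color"][140:320,200:380];a=cv2.resize(i,(400,400))
r=grab("scene");b=cv2.resize(r["color"][190:340,180:330],(400,400));cv2.imwrite("pics/s5.png",np.hstack([a,b]))
E
```

```text
clock: 10.73
ee_pos: [0.4555, 0.0725, 0.1107]
tool_rot: [[-0.947, 0.321, -0.001], [0.321, 0.947, 0.006], [0.003, 0.006, -1.0]]
force: [-7.3, 14.9, 11.9]
grip_width: 0.024
```

View pics/s5.png

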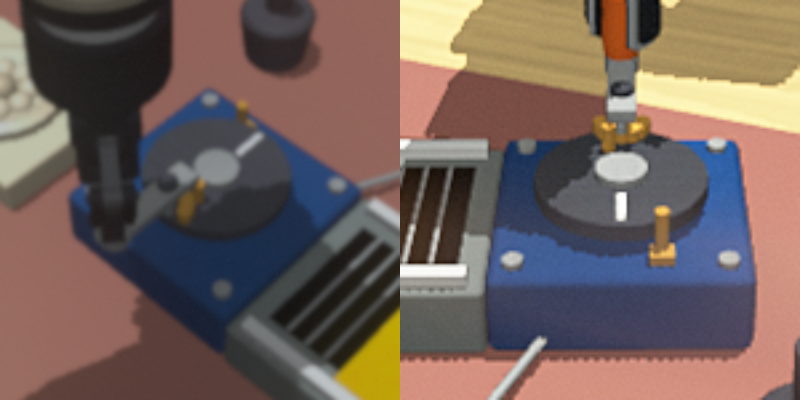

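The wheel is at its stop: contact force jumped to about 16 N, the slots are open and the arm is in line with the hub. I'll relax the push, release and lift.

```bash
python3 -m inch '[[1,[0.04,0.05,0],0],[1,[0.06,0.08,0],0],[1,[0.06,0.08,0],0],[0,[0.06,0.08,0],0],[0,[0.06,0.08,0],0],[0,[0.06,0.08,0],0],[0,[0.06,0.08,0],0],[0,[0.06,0.08,0],0],[0,[0.06,0.08,0],0],[0,[0.06,0.08,-0.5],0],[0,[0.06,0.08,-1.5],0],[0,[0.06,0.08,-2.5],0],[0,[0.06,0.08,-3.5],0],[0,[0.06,0.08,-4.5],0],[0,[0.06,0.08,-5],0],[0,[0.06,0.08,-5],0],[0,[0.06,0.08,-5],0],[0,[0.06,0.08,-5],0]]'
python3 - <<'E'
from h import *
r=grab("wrist");cv2.imwrite("pics/w6.png",r["color"]);c=cloud(r);ok=r["range_z"]>0
hsv=cv2.cvtColor(r["color"],cv2.COLOR_BGR2HSV);H,S=hsv[...,0],hsv[...,1]
g=ok&(H>=3)&(H<18)&(S>190)&(c[...,2]>.144)&(c[...,2]<.158);p=c[g]
q=cv2.minEnclosingCircle(p[:,:2].astype(np.float32));print(q);v=np.array(q[0])-[.545,.107];print(np.hypot(*v),np.degrees(np.arctan2(v[1],v[0]))%360-21)
E
```

```text
clock: 12.33
ee_pos: [0.4553, 0.0721, 0.2341]
tool_rot: [[-0.946, 0.323, -0.001], [0.323, 0.946, -0.0], [0.001, -0.001, -1.0]]
force: [-0.7, 0.5, -0.5]
grip_width: 0.0855
((0.45465385913848877, 0.07333353161811829), 0.012302758172154427)
0.0964150209348952 179.43734055786555
```

View pics/w6.png

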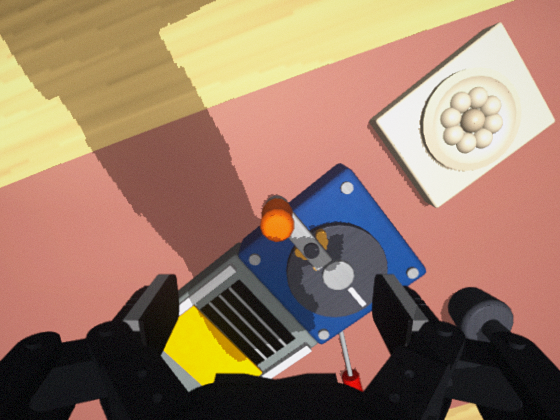

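The grip at (277,222), pivot (313,250), hub (339,277) and index mark (357,297) lie in one line. The slots at (245,315) are open, the stone at (460,120) is untouched, and the gripper is clear.

```bash
python3 -c "
from workcell import workorder,sensors
print(workorder.hand_in())"
```

```text
the job is handed in; nothing more can be done
None
```

I swung the crank out by its orange grip until it latched, turned the handwheel half a turn counter-clockwise to its stop, let go, lifted clear and handed the job in at about 12.4 s.

- **Latch:** I saw no force spike from the catch, because I only read forces at the end of each move. I took the crank as latched because the arm lay in line with the hub and the wheel then turned with it under light force.
- **Open stop:** The contact force rose to about 16 N at the end of the turn. After release, the grip measured 179.4° round from the wheel's start, 96.4 mm from the axis. That matches 180° and 96 mm within measurement error.
- **Final picture:** The grip, pivot, hub and index mark lie in one line. The duct slots are uncovered, and the gripper is open about 80 mm above the grip with near-zero force.
- **Stone:** It looks undisturbed and nothing came near it, but I did not measure its position again.

The arm angle measured from the side camera read about 2° low throughout, within calibration error. No other check failed, and the hand-in reported no verdict.

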